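Lay out the parts of a dismantled sensor

TASK

A throttle sensor has been taken apart on the bench. Put each of its four parts - the housing with two ears, the rotor with its shaft, the rectangular connector shell and the plain ring - flat on the white tile that shows its silhouette, centred to within a centimetre and, for the housing and the shell, turned to line up with the silhouette to within about ten degrees (either way round). Keep every part the right way up all the time and leave all four lying still on their tiles.

Things in the scene. Friction and masses are not known exactly. Their poses are not given: they have to be found in the camera images.
- housing: Sensor housing: black round cup, 52 mm outer diameter, 28 mm tall, open on top, a white plate inside; two low ears (16 mm wide, 8 mm thick, at the foot, with brass screw holes) stick out at both ends along x to 78 mm overall. Stands upright. Origin: centre of underside; x along the ears, z up. Same either way round. About 90 g. Grip: across its 52 mm, along y.
- rotor: Rotor: black disc, 46 mm diameter, 8 mm thick, lying flat, with an upright steel shaft of 10 mm diameter at its centre, up to 44 mm height (a black 20 mm collar round its foot up to 11 mm). Origin: centre of the disc's underside; z up along the shaft; round, so its yaw does not matter. About 70 g. Grip: by the shaft.
- shell: Connector shell: black rectangular box, 56 (x) x 30 (y) x 26 mm tall, 3 mm walls, open on top with three brass blades inside. Origin: centre of the underside; x along the long side, z up. Same either way round. About 50 g. Grip: across its 30 mm, along y.
- ring: Plain aluminium ring, 60 mm outer, 42 mm inner diameter, 16 mm tall, lying flat. Origin: centre of underside; z up; round, so its yaw does not matter. About 80 g. Grip: across its 60 mm. (The round steel tin of screws, 60 mm wide, 18 mm tall, with a closed bottom, is not part of the sensor and just stands about.)
- tile_housing: White rectangular tile, 96 (x) x 84 (y) x 4 mm thick, fixed to the bench, with a dark flat silhouette centred on it: a disc of 52 mm with two ears, 78 mm overall along the tile's x, the shape of the housing. Origin: centre of the tile's underside, at bench height; z up. Its top, where the part rests, is 4 mm above.
- tile_rotor: White rectangular tile, 96 (x) x 84 (y) x 4 mm thick, fixed to the bench, with a dark flat silhouette centred on it: a disc of 46 mm with only a small white dot of 10 mm in its middle, the shape of the rotor (the tile's yaw does not matter). Origin: centre of the tile's underside, at bench height; z up. Its top, where the part rests, is 4 mm above.
- tile_shell: White rectangular tile, 96 (x) x 84 (y) x 4 mm thick, fixed to the bench, with a dark flat silhouette centred on it: a rectangle 56 mm along the tile's x by 30 mm along y, the shape of the connector shell. Origin: centre of the tile's underside, at bench height; z up. Its top, where the part rests, is 4 mm above.
- tile_ring: White rectangular tile, 96 (x) x 84 (y) x 4 mm thick, fixed to the bench, with a dark flat silhouette centred on it: a ring of 60 mm outer and 42 mm inner diameter, white inside, the shape of the plain ring (the tile's yaw does not matter). Origin: centre of the tile's underside, at bench height; z up. Its top, where the part rests, is 4 mm above.
There are look-alikes about, which are no part of the job. Leave any orange or purple look-alike of the shell alone.

How it is judged:
By the outcome, as a careful person would: the job done as asked, in the order asked, and still so for the second after the job is handed in, with the robot touching nothing.
It also fails if it takes over 112 s, if anything falls off the work surface, if the arm or the gripper's body presses on something with over 40 N, if the wrist force passes 120 N, or if a joint passes its speed limit or range.

ROBOT

A 6-joint arm with a two-finger parallel gripper is mounted at the origin on the work surface. World frame = base frame: x ahead of the robot, y to its left, z up, the work surface at z = 0. Lengths are in m, angles in degrees, forces in N, time in s.
With the tool pointing down it reaches from about 0.4 to 0.825 m from the base axis. Payload 7 kg.
Tool frame: the origin (TCP) lies on the centre line of the jaws, within the pads' length; the fingertips stand 14 mm ahead of it and the grasp point (between the pads) lies 5 mm behind it; z points along the fingers, y is the line along which they close (so a half turn about z gives the same grasp; the last joint's range is limited). The gripper opens to 88 mm and grips with 3 to 60 N. Pads are 19 mm wide; open, the fingers measure 130 mm over their backs; the gripper's body (78 mm by 193 mm) begins 47 mm behind the grasp point.
Start: joints at [80.793, 20.546, 0.682, 0, -70.136, -16.507], TCP at [0.293, 0.608, 0.241] pointing down, gripper open.
Joint ranges: [-176.03, 176.03], [-82.01, 121.73], [-58.28, 71.71], [-173.87, 95.51], [-174.79, -0.11], [-173.66, 173.66]. Speed limits (degrees/s): [136.94, 136.94, 172.46, 180, 180, 180].

INTERFACE

Orientations are given as [roll, pitch, yaw] about the fixed x, y, z axes, in that order (R = Rz(yaw) Ry(pitch) Rx(roll)).
In Python, from plant import r gives the robot as it stands.
- The arm moves only by the tool send_rows, never from a script. Its argument "steps" is a list of rows, each an object with "dp": the shift along the tool's x, y, z in mm, a list of three; "roll": the turn about the tool's z in rad; "jaw": the opening in per cent of the stroke, from 0 (shut) to 100 (fully open). In form: [{"dp": [tx, ty, tz], "roll": roll, "jaw": jaw}, ...]. A call has 1 to 5 rows; each row is the pose to reach, as a shift and turn from the pose commanded when the call began, along the tool's axes at that moment; what a row does not reach only later rows make up. A row lasts 1/8 s, in which the tool goes at most 62.5 mm and 10.7 degrees, less where a joint would pass 70% of its speed; a pose out of reach is approached as far as the arm can. A call with a gripper value outside its range is refused whole. The fingers move at their own pace and stop on an object; "newtons" is the grip in N (left out, the last holds). Time passes only in rows, so rows that repeat a pose let the fingers close. It gives the time, the measured TCP pose, the force, the opening and the grip force at its end, in the units of the state.
- r.get_state(): the state, without advancing time (a new reading comes with each control period).
- r.capture(name): name is "scene" or "top" or "wrist"; returns a dict with "image" (384x512x3 uint8, blue, green, red), "K" (3x3 intrinsics, pixels), "rvec" (rotation vector, rad) and "tvec" (3), from world to camera coordinates, as OpenCV has them. Camera axes: x right, y down, z forward; pixel columns grow to the right and rows downward; lengths in m; the calibration is good to about 2 mm. A picture is of the moment at which its call begins. There is no depth.
- r.close_job(): hands the job in; it is judged then, once.
The state is a dict: "time_s": time; "joints": joint angles; "qd": joint speeds; "joint_torque": joint torques, N m; "tcp_pos": TCP position; "eef_rot": TCP orientation; "contact_force": force on the tool from outside, world axes, zero at the start; "moment": the same for the moment, N m; "gripper_width": finger opening in m; "gripper_force": force on a finger pad.
Only numpy, scipy, OpenCV 4.12 (cv2) and the standard library are available. Lean on these libraries where they do the work, as an engineer would, in place of code of your own. Each camera call takes 0.05 s, during which the arm holds its last target. There are 200 camera calls.

## Working session

There is one attempt and no reset: what is moved stays moved. The work goes in short steps, Python scripts to look and compute and a tool call to move; the robot and the scene stay as the last step left them, time stands still between calls to the robot, and variables do not carry over. Pictures are saved under pics/ and viewed, at most 14 in all, crops included, and the job is handed in when it is done.

Besides the shell and the picture viewer there is one more tool, called after ">>>" as a command line: name --argument value ..., lists and objects as JSON in quotes. send_rows: Moves the arm, as the interface text tells. Its arguments: {"type":"object","properties":{"steps":{"type":"array","items":{"type":"object","properties":{"dp":{"type":"array","items":{"type":"number"}},"roll":{"type":"number"},"jaw":{"type":"number"}}}},"newtons":{"type":"number"}},"required":["steps"]}

```bash
mkdir -p pics; ls; python3 - <<'E'
from plant import r
import cv2,numpy as np
for n in("scene","top","wrist"):
    c=r.capture(n); cv2.imwrite(f"pics/{n}0.png",c["image"]); np.savez(f"pics/{n}0.npz",**c)
    R=cv2.Rodrigues(c["rvec"])[0]; print(n,(-R.T@c["tvec"].ravel()).round(3),R[2].round(2),c["K"][0,0])
s=r.get_state(); print({k:np.round(s[k],3) for k in("time_s","tcp_pos","eef_rot","contact_force","gripper_width")})
E
```

```text
pics
scene [ 1.072 -0.897  1.045] [-0.34  0.62 -0.71] 491.7487185728447
top [ 0.47  -0.006  1.124] [ 0.09  0.02 -1.  ] 443.72618717671446
wrist [0.368 0.572 0.384] [-0.28  0.13 -0.95] 289.7789443426281
{'time_s': np.float64(0.15), 'tcp_pos': array([0.293, 0.608, 0.24 ]), 'eef_rot': array([ 1.7993e+02, -7.0000e-03, -2.5717e+01]), 'contact_force': array([-0.158,  0.646,  0.065]), 'gripper_width': np.float64(0.087)}
```

View pics/top0.png

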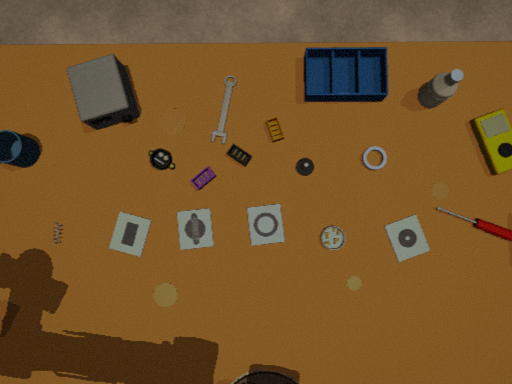

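View pics/scene0.png

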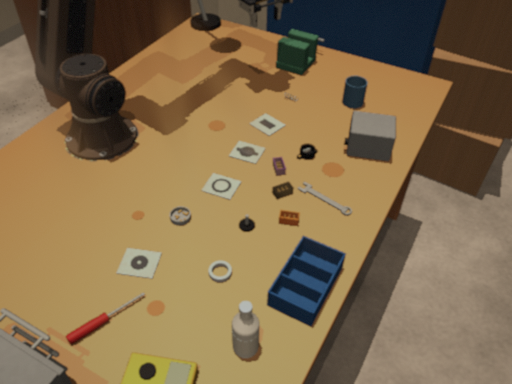

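The top view shows the tiles: shell (130,234), housing (195,229), ring (266,225) and rotor (407,238). The parts are the housing (162,159), black shell (239,155), rotor (305,167) and ring (374,158). The look-alikes are purple (204,178), orange (275,130) and the tin (333,238). The scene view agrees.

```bash
cat > h.py <<'E'
import cv2,numpy as np
def ray(c,uv,z):
    R=cv2.Rodrigues(c["rvec"])[0]; o=-R.T@c["tvec"].ravel()
    d=R.T@np.linalg.inv(c["K"])@np.array([uv[0],uv[1],1.]); return o+d*(z-o[2])/d[2]
def comp(mask,seed,rad):
    m=np.zeros_like(mask); cv2.circle(m,tuple(map(int,seed)),rad,255,-1); m&=mask
    cs=cv2.findContours(m,cv2.RETR_EXTERNAL,cv2.CHAIN_APPROX_NONE)[0]
    return max(cs,key=cv2.contourArea)
def measure(c,mask,seed,rad,z):
    k=comp(mask,seed,rad).reshape(-1,2)
    P=np.array([ray(c,p,z)[:2] for p in k],np.float32)*1000
    P=cv2.convexHull(P); (cx,cy),(w,h),a=cv2.minAreaRect(P)
    if w<h: w,h,a=h,w,a-90
    mm=cv2.moments(P)
    return dict(c=np.round([mm['m10']/mm['m00'],mm['m01']/mm['m00']],1),rc=np.round([cx,cy],1),size=np.round([w,h],1),yaw=round((a+90)%180-90,1))
E
python3 - <<'E'
import numpy as np,cv2
from h import *
c=dict(np.load("pics/top0.npz")); im=c["image"]; mx=im.max(2); mn=im.min(2)
dark=((mx<75)*255).astype(np.uint8); white=((mn>95)*255).astype(np.uint8)
for n,s in dict(tshell=(130,234),thous=(195,229),tring=(266,225),trotor=(407,238)).items():
    print(n,measure(c,white,s,32,.004)); 
    if n!='tring': print('   sil',measure(c,((mx<130)*255).astype(np.uint8),s,17,.004))
    else: print('   sil',measure(c,((mx<130)*255).astype(np.uint8),s,16,.004))
print('ring',measure(c,white,(374,158),20,.008))
for n,s,rd,z in(('housing',(162,159),20,.012),('shell',(239,155),18,.013),('rotor',(305,167),16,.004)):
    print(n,measure(c,dark,s,rd,z))
b=[cv2.resize(im[y-25:y+25,x-33:x+33],(396,300),interpolation=cv2.INTER_CUBIC) for x,y in((162,159),(239,155),(305,167),(374,158))]
cv2.imwrite("pics/crops.png",np.vstack([np.hstack(b[:2]),np.hstack(b[2:])]))
for p in ((162,159),(239,155),(305,167),(374,158)): print(im[p[1]-12:p[1]+13:3,p[0]].max(1))
E
```

```text
tshell {'c': array([451.8, 340.1]), 'rc': array([451.7, 340.3]), 'size': array([94.7, 84.3]), 'yaw': -15.7}
   sil {'c': array([451.6, 340.4]), 'rc': array([451.7, 340.6]), 'size': array([58.7, 33.7]), 'yaw': -13.7}
thous {'c': array([464.6, 175.4]), 'rc': array([464.8, 175.3]), 'size': array([94.9, 84.7]), 'yaw': 6.3}
   sil {'c': array([464.9, 175.8]), 'rc': array([465., 176.]), 'size': array([67. , 53.8]), 'yaw': 41.9}
tring {'c': array([475.7,  -2.6]), 'rc': array([475.6,  -2.6]), 'size': array([95.3, 84.6]), 'yaw': 6.7}
   sil {'c': array([476. ,  -2.7]), 'rc': array([476.2,  -2.9]), 'size': array([62.9, 60.2]), 'yaw': -90.0}
trotor {'c': array([ 442.2, -355.3]), 'rc': array([ 442.1, -355.6]), 'size': array([95.3, 84.6]), 'yaw': 20.1}
   sil {'c': array([ 442., -356.]), 'rc': array([ 441.5, -355.8]), 'size': array([49.6, 44.6]), 'yaw': -90.0}
ring {'c': array([ 644.2, -279. ]), 'rc': array([ 645.1, -278.7]), 'size': array([58.1, 56.2]), 'yaw': 89.8}
housing {'c': array([640.2, 261.6]), 'rc': array([640.6, 261.1]), 'size': array([64.7, 51.3]), 'yaw': 89.9}
shell {'c': array([650.8,  64.3]), 'rc': array([650.8,  64.2]), 'size': array([58.7, 31.8]), 'yaw': 56.0}
rotor {'c': array([ 621.9, -101.9]), 'rc': array([ 621.8, -102.1]), 'size': array([43.5, 43.1]), 'yaw': -45.1}
[132  17 107  61  19  87  26  10 128]
[132 128  16  43  82  37  22 127 134]
[131  49  30 135  38  37  37 136 133]
[131 101 133 131 134 134 135 151 104]
```

View pics/crops.png

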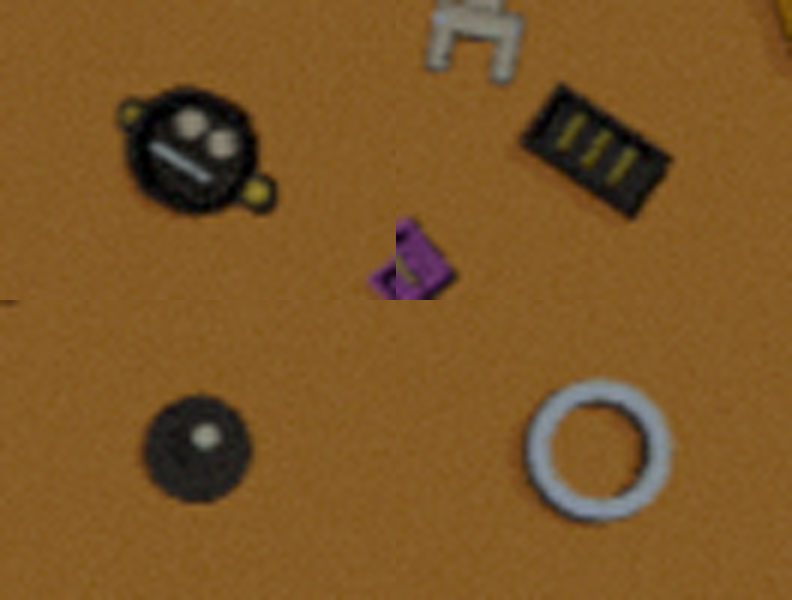

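The crops show the housing with ear holes at about (150.7,152.8) and (172,166), the shell clear of its neighbours, the rotor shaft top near (306.2,164.7), and the open ring. All measured sizes fit.

```bash
cat > go.py <<'E'
# usage: go.py x y z yaw (mm, deg): shift in tool axes and roll
import sys,numpy as np
from plant import r
from scipy.spatial.transform import Rotation as Ro
s=r.get_state(); R=Ro.from_euler('xyz',s["eef_rot"],degrees=True).as_matrix()
x,y,z,w=map(float,sys.argv[1:5]); d=R.T@(np.array([x,y,z])-1000*np.array(s["tcp_pos"]))
a=(s["eef_rot"][2]-w+180)%360-180
print("dp",d.round(1),"roll",round(np.radians(a),3),"deg",round(a,1),"t",s["time_s"],"pos",np.round(s["tcp_pos"],4),np.round(s["eef_rot"],1),"F",np.round(s["contact_force"],1),"w",s["gripper_width"],s["gripper_force"],"j6",round(s["joints"][5]))
E
python3 - <<'E'
import numpy as np
from h import *
c=dict(np.load("pics/top0.npz"))
a,b=ray(c,(150.7,152.8),.008),ray(c,(172,166),.008); d=a-b
print((a+b)/2,np.linalg.norm(d),np.degrees(np.arctan2(d[1],d[0]))); print(ray(c,(306.2,164.7),.044))
E
python3 go.py 640 261 130 -122
```

```text
[0.64019961 0.26244972 0.008     ] 0.06486346166582568 58.29200544858354
[ 0.6207532  -0.10283284  0.044     ]
dp [463.4 161.7 110.1] roll 1.68 deg 96.3 t 0.15 pos [0.2927 0.6079 0.2399] [179.9  -0.  -25.7] F [-0.2  0.6  0.1] w 0.08742881960815213 0.0 j6 -17
```

>>> send_rows --steps '[{"dp": [55,19,0],"roll": 0.18,"jaw": 100},{"dp": [110,38,0],"roll": 0.36,"jaw": 100},{"dp": [165,57,0],"roll": 0.54,"jaw": 100},{"dp": [220,76,0],"roll": 0.72,"jaw": 100},{"dp": [275,95,0],"roll": 0.9,"jaw": 100}]' --newtons 20

```text
time_s: 0.78
tcp_pos: [0.5004, 0.4017, 0.2405]
eef_rot: [180.0, -0.0, -77.6]
contact_force: [1.1, 0.7, -0.1]
gripper_width: 0.0875
gripper_force: 0.0
```

```bash
python3 go.py 640 262 130 -121.7
```

```text
dp [ 166.4 -106.3  110.5] roll 0.77 deg 44.1 t 0.775 pos [0.5004 0.4017 0.2405] [180.   -0.  -77.6] F [ 1.1  0.7 -0.1] w 0.0875106290686402 0.0 j6 -44
```

>>> send_rows --steps '[{"dp": [40,-26,20],"roll": 0.18},{"dp": [80,-52,50],"roll": 0.36},{"dp": [120,-78,80],"roll": 0.54},{"dp": [160,-102,110],"roll": 0.72},{"dp": [166,-106,110],"roll": 0.77}]'

```text
invalid input
```

```bash
python3 - <<'E'
from plant import r
import cv2,numpy as np
c=r.capture("wrist"); np.savez("pics/w1.npz",**c); cv2.imwrite("pics/w1.png",c["image"])
E
python3 go.py 640 262 18 -121.7
```

```text
dp [ 159.5 -105.9  222.6] roll 0.757 deg 43.4 t 0.825 pos [0.504  0.3971 0.2403] [ 1.80e+02 -1.00e-01 -7.83e+01] F [ 1.2 -1.   0.8] w 0.08744427995087165 0.0 j6 -44
```

View pics/w1.png

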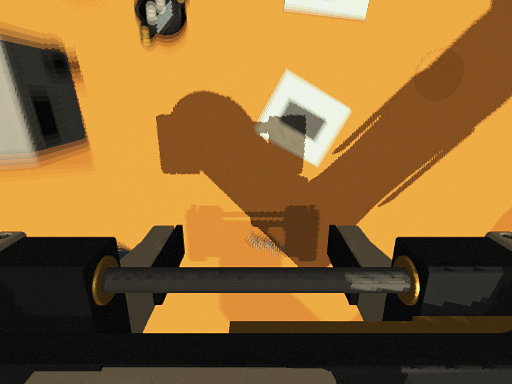

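The call was refused because the jaw field is mandatory. The wrist picture, taken mid-way, shows the housing at the top edge (160,15) and the shell tile at (305,118).

>>> send_rows --steps '[{"dp": [40,-26,20],"roll": 0.18,"jaw": 100},{"dp": [80,-52,50],"roll": 0.36,"jaw": 100},{"dp": [120,-78,80],"roll": 0.54,"jaw": 100},{"dp": [158,-106,110],"roll": 0.72,"jaw": 100},{"dp": [158,-106,110],"roll": 0.75,"jaw": 100}]'

```text
time_s: 1.45
tcp_pos: [0.6378, 0.2688, 0.1264]
eef_rot: [179.8, -0.3, -120.6]
contact_force: [-0.2, 0.5, 0.1]
gripper_width: 0.0878
gripper_force: 0.0
```

```bash
python3 - <<'E'
from plant import r
import cv2,numpy as np
r.capture("wrist");c=r.capture("wrist"); np.savez("pics/w2.npz",**c); cv2.imwrite("pics/w2.png",c["image"])
E
python3 go.py 640 262 18 -121.7
```

```text
dp [  7.   -6.9 111.7] roll 0.024 deg 1.4 t 1.55 pos [0.6377 0.2717 0.1297] [ 1.800e+02 -1.000e-01 -1.203e+02] F [ 0.4 -0.3  1.8] w 0.0877175459473674 0.0 j6 -69
```

View pics/w2.png

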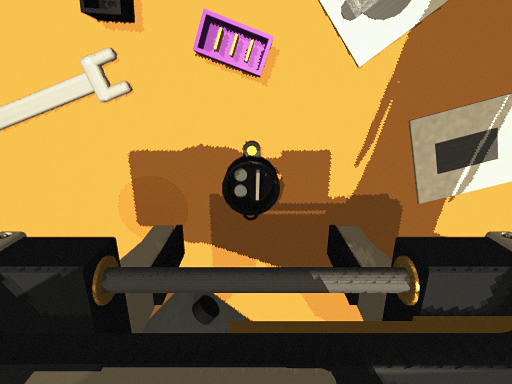

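The wrist view shows the housing at about (251,187), its near ear hole at (252,150), so the ears lie along the tool x axis as wanted.

```bash
python3 - <<'E'
import numpy as np
from h import *
c=dict(np.load("pics/w2.npz"))
print(ray(c,(251,187),.016),ray(c,(252,150),.008))
m=((c["image"].max(2)<60)*255).astype(np.uint8); print(measure(c,m,(251,187),45,.014))
E
```

```text
[0.63931982 0.2674301  0.016     ] [0.62163634 0.23933487 0.008     ]
{'c': array([640. , 267.7]), 'rc': array([639.5, 267.3]), 'size': array([56.5, 55.6]), 'yaw': 14.4}
```

```bash
python3 - <<'E'
import numpy as np
from plant import r
from h import *
c=r.capture("wrist"); s=r.get_state(); print(np.round(s["tcp_pos"],4),np.round(s["eef_rot"],2),np.round(s["qd"],2))
m=((c["image"].max(2)<60)*255).astype(np.uint8); print(measure(c,m,(251,187),45,.014))
c=dict(np.load("pics/scene0.npz"));m=((c["image"].max(2)<60)*255).astype(np.uint8); print(measure(c,m,(308,152),14,.014))
# tiles in wrist view vs top: shell tile centre
c=dict(np.load("pics/w2.npz")); print(ray(c,(466,150),.004), ray(c,(233,43),.02))
t=dict(np.load("pics/top0.npz")); print(ray(t,(204,178),.02))
E
```

```text
[0.6376 0.2726 0.1306] [-1.8000e+02 -1.0000e-02 -1.2019e+02] [ 0.94 -1.16  0.25  0.01  0.03  0.48]
{'c': array([640.1, 267.8]), 'rc': array([639.5, 267.2]), 'size': array([57.6, 55. ]), 'yaw': 21.7}
{'c': array([639.9, 262.6]), 'rc': array([640.8, 263.2]), 'size': array([69., 47.]), 'yaw': -72.0}
[0.44970094 0.34157746 0.004     ] [0.58985111 0.15674771 0.02      ]
[0.59099824 0.15119468 0.02      ]
```

```bash
python3 go.py 640 264 18 -121.7
```

```text
dp [  6.2  -6.4 112.6] roll 0.026 deg 1.5 t 1.6 pos [0.6376 0.2726 0.1306] [-180.    -0.  -120.2] F [ 0.1  0.5 -1. ] w 0.08770815220255439 0.0 j6 -69
```

>>> send_rows --steps '[{"dp": [6,-6,20],"roll": 0.026,"jaw": 100},{"dp": [6,-6,55],"roll": 0.026,"jaw": 100},{"dp": [6,-6,85],"roll": 0.026,"jaw": 100},{"dp": [6,-6,105],"roll": 0.026,"jaw": 100},{"dp": [6,-6,112],"roll": 0.026,"jaw": 100}]'

```text
time_s: 2.22
tcp_pos: [0.6393, 0.2649, 0.0181]
eef_rot: [180.0, -0.0, -121.6]
contact_force: [0.5, 0.0, 0.1]
gripper_width: 0.0876
gripper_force: 0.0
```

```bash
python3 go.py 640 264 18 -121.7
```

```text
dp [ 0.4 -1.1  0.1] roll 0.001 deg 0.1 t 2.225 pos [0.6393 0.2649 0.0181] [ 180.    -0.  -121.6] F [0.5 0.  0.1] w 0.08761343424730818 0.0 j6 -70
```

>>> send_rows --steps '[{"dp": [0,-1,0],"roll": 0,"jaw": 60},{"dp": [0,-1,0],"roll": 0,"jaw": 40},{"dp": [0,-1,0],"roll": 0,"jaw": 30},{"dp": [0,-1,0],"roll": 0,"jaw": 30},{"dp": [0,-1,0],"roll": 0,"jaw": 30}]' --newtons 20

```text
time_s: 2.85
tcp_pos: [0.6408, 0.2638, 0.0191]
eef_rot: [-180.0, 0.0, -121.7]
contact_force: [-1.5, -0.5, 2.8]
gripper_width: 0.0524
gripper_force: 20.0
```

```bash
python3 go.py 640 264 60 -121.7; python3 go.py 464.8 175.5 60 -173.7
```

```text
dp [  0.3   0.8 -40.9] roll -0.001 deg -0.0 t 2.85 pos [0.6408 0.2638 0.0191] [-180.     0.  -121.7] F [-1.5 -0.5  2.8] w 0.05235748252611571 20.00046598725021 j6 -70
dp [167.7 103.2 -41. ] roll 0.907 deg 52.0 t 2.85 pos [0.6408 0.2638 0.0191] [-180.     0.  -121.7] F [-1.5 -0.5  2.8] w 0.05235748252611571 20.00046598725021 j6 -70
```

>>> send_rows --steps '[{"dp": [0,0,-20],"roll": 0,"jaw": 30},{"dp": [20,12,-41],"roll": 0.1,"jaw": 30},{"dp": [60,37,-41],"roll": 0.28,"jaw": 30},{"dp": [100,62,-41],"roll": 0.46,"jaw": 30},{"dp": [140,86,-41],"roll": 0.64,"jaw": 30}]'

```text
time_s: 3.48
tcp_pos: [0.4929, 0.1893, 0.0607]
eef_rot: [180.0, 0.1, -158.7]
contact_force: [1.0, 0.8, -0.5]
gripper_width: 0.052
gripper_force: 20.0
```

```bash
python3 go.py 464.8 175.5 60 -173.7
```

```text
dp [31.2 -2.7  0.6] roll 0.261 deg 15.0 t 3.475 pos [0.4929 0.1893 0.0607] [ 1.800e+02  1.000e-01 -1.587e+02] F [ 1.   0.8 -0.5] w 0.05197857806668515 19.990267250686884 j6 -111
```

>>> send_rows --steps '[{"dp": [15,-1,0],"roll": 0.13,"jaw": 30},{"dp": [31,-3,0],"roll": 0.26,"jaw": 30},{"dp": [31,-3,0],"roll": 0.26,"jaw": 30},{"dp": [31,-3,10],"roll": 0.26,"jaw": 30}]'

```text
time_s: 3.98
tcp_pos: [0.4675, 0.1768, 0.0506]
eef_rot: [179.9, 0.2, -173.1]
contact_force: [-0.1, -0.2, -0.8]
gripper_width: 0.0525
gripper_force: 20.0
```

```bash
python3 - <<'E'
from plant import r
from h import *
c=r.capture("top"); im=c["image"]; cv2.imwrite("pics/t2.png",cv2.resize(im[150:300,90:290],(800,600)))
E
python3 go.py 464.8 175.5 23 -173.7
```

```text
dp [ 1.8 -0.3 25.6] roll 0.009 deg 0.5 t 4.025 pos [0.4665 0.176  0.0486] [ 180.     0.  -173.2] F [-0.7  0.7 -2.3] w 0.05228298238429947 19.999745227396488 j6 -126
```

View pics/t2.png

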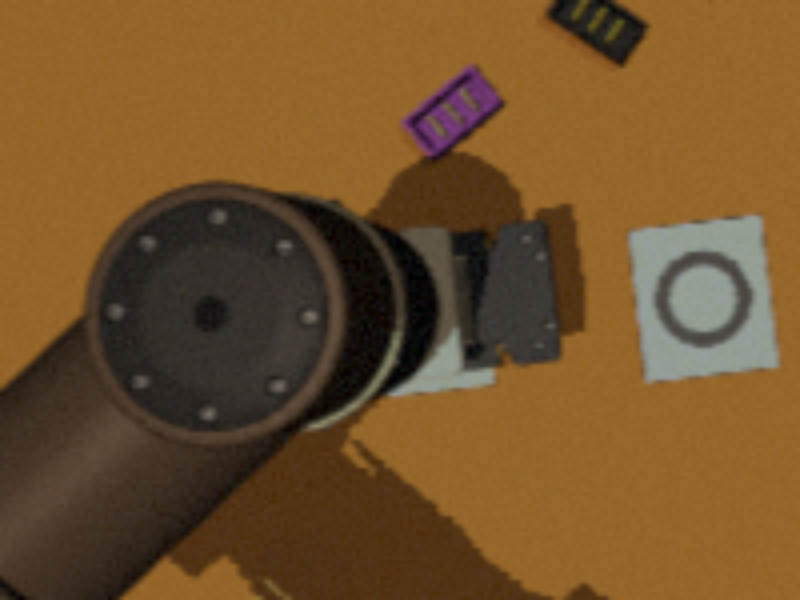

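The hand hides the tile, which is at the expected place. Lowering now.

>>> send_rows --steps '[{"dp": [2,0,12],"roll": 0.009,"jaw": 30},{"dp": [2,0,20],"roll": 0.009,"jaw": 30},{"dp": [2,0,25],"roll": 0.009,"jaw": 30},{"dp": [2,0,25],"roll": 0.009,"jaw": 30}]'

```text
time_s: 4.53
tcp_pos: [0.464, 0.1753, 0.024]
eef_rot: [-180.0, -0.0, -173.8]
contact_force: [0.4, 0.0, -0.4]
gripper_width: 0.0521
gripper_force: 20.0
```

```bash
python3 go.py 464.8 175.5 23 -173.7
```

```text
dp [-0.8  0.1  1. ] roll -0.002 deg -0.1 t 4.525 pos [0.464  0.1753 0.024 ] [-180.    -0.  -173.8] F [ 0.4  0.  -0.4] w 0.052096279242899585 19.999866653233767 j6 -127
```

>>> send_rows --steps '[{"dp": [-1,0,1],"roll": 0,"jaw": 40},{"dp": [-1,0,1],"roll": 0,"jaw": 65},{"dp": [-1,0,1],"roll": 0,"jaw": 90},{"dp": [-1,0,1],"roll": 0,"jaw": 90},{"dp": [-1,0,-15],"roll": 0,"jaw": 90}]'

```text
time_s: 5.15
tcp_pos: [0.4645, 0.175, 0.039]
eef_rot: [-179.9, -0.1, -173.8]
contact_force: [-0.1, -0.0, 0.8]
gripper_width: 0.0777
gripper_force: 0.0
```

```bash
python3 go.py 621.5 -102.3 110 -173.7
```

```text
dp [-126.2 -292.7  -70.9] roll -0.002 deg -0.1 t 5.15 pos [0.4645 0.175  0.039 ] [-1.799e+02 -1.000e-01 -1.738e+02] F [-0.1 -0.   0.8] w 0.07765349618042007 0.0 j6 -127
```

>>> send_rows --steps '[{"dp": [0,0,-50],"roll": 0,"jaw": 90},{"dp": [-20,-48,-70],"roll": 0,"jaw": 70},{"dp": [-44,-104,-70],"roll": 0,"jaw": 50},{"dp": [-67,-158,-70],"roll": 0,"jaw": 50},{"dp": [-90,-210,-70],"roll": 0,"jaw": 50}]'

```text
time_s: 5.78
tcp_pos: [0.578, -0.0252, 0.11]
eef_rot: [180.0, 0.0, -173.8]
contact_force: [0.1, 1.9, 0.3]
gripper_width: 0.046
gripper_force: 0.0
```

```bash
python3 go.py 621.5 -102.3 110 -173.7;python3 go.py 621.5 -102.3 30 -173.7
```

```text
dp [-34.9 -81.3  -0. ] roll -0.002 deg -0.1 t 5.775 pos [ 0.578  -0.0252  0.11  ] [ 180.     0.  -173.8] F [0.1 1.9 0.3] w 0.04604107176589826 0.0 j6 -101
dp [-34.8 -81.3  80. ] roll -0.002 deg -0.1 t 5.775 pos [ 0.578  -0.0252  0.11  ] [ 180.     0.  -173.8] F [0.1 1.9 0.3] w 0.04604107176589826 0.0 j6 -101
```

>>> send_rows --steps '[{"dp": [-20,-47,0],"roll": 0,"jaw": 50},{"dp": [-36,-81,0],"roll": 0,"jaw": 50},{"dp": [-36,-81,0],"roll": 0,"jaw": 50},{"dp": [-36,-81,0],"roll": 0,"jaw": 50}]'

```text
time_s: 6.28
tcp_pos: [0.6212, -0.1002, 0.1093]
eef_rot: [180.0, -0.0, -173.9]
contact_force: [0.6, 0.5, 0.5]
gripper_width: 0.0437
gripper_force: 0.0
```

```bash
python3 go.py 621.5 -102.3 30 -173.7; python3 - <<'E'
from plant import r
from h import *
w=r.capture("wrist")["image"]; c=r.capture("top"); im=c["image"]
cv2.imwrite("pics/t3.png",np.hstack([cv2.resize(im[190:260,100:220],(480,280)),cv2.resize(w,(320,280))]))
m=((im.max(2)<75)*255).astype(np.uint8)
print(measure(c,m,(195,229),18,.016))
E
```

```text
dp [-0.1 -2.1 79.3] roll -0.003 deg -0.2 t 6.275 pos [ 0.6212 -0.1002  0.1093] [ 180.    -0.  -173.9] F [0.6 0.5 0.5] w 0.043742461360062046 0.0 j6 -92
{'c': array([463.8, 172.8]), 'rc': array([463.8, 172.8]), 'size': array([88.5, 87.4]), 'yaw': 78.9}
```

View pics/t3.png

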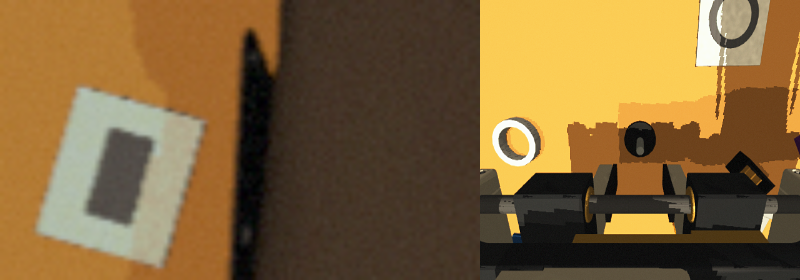

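The top view is blocked by the arm over the housing, so I'll check it later. The wrist view shows the rotor (640,140 in the strip) centred between the fingers.

>>> send_rows --steps '[{"dp": [0,-2,20],"roll": 0,"jaw": 50},{"dp": [0,-2,45],"roll": 0,"jaw": 50},{"dp": [0,-2,65],"roll": 0,"jaw": 50},{"dp": [0,-2,79],"roll": 0,"jaw": 50},{"dp": [0,-2,79],"roll": 0,"jaw": 50}]'

```text
time_s: 7.0
tcp_pos: [0.6213, -0.1016, 0.0299]
eef_rot: [-180.0, -0.1, -173.8]
contact_force: [-0.1, -0.2, -0.4]
gripper_width: 0.0439
gripper_force: 0.0
```

>>> send_rows --steps '[{"dp": [0,0,0],"roll": 0,"jaw": 30},{"dp": [0,0,0],"roll": 0,"jaw": 15},{"dp": [0,0,0],"roll": 0,"jaw": 2},{"dp": [0,0,0],"roll": 0,"jaw": 2},{"dp": [0,0,0],"roll": 0,"jaw": 2}]'

```text
time_s: 7.62
tcp_pos: [0.6221, -0.1022, 0.0309]
eef_rot: [-180.0, 0.0, -173.8]
contact_force: [-1.0, 0.9, 3.6]
gripper_width: 0.0097
gripper_force: 20.0
```

```bash
python3 go.py 442 -355.6 75 -173.7
```

```text
dp [ 206.3 -232.6  -44.2] roll -0.002 deg -0.1 t 7.625 pos [ 0.6221 -0.1022  0.0309] [-180.     0.  -173.8] F [-1.   0.9  3.6] w 0.009675524896926637 20.00034749507904 j6 -92
```

>>> send_rows --steps '[{"dp": [0,0,-25],"roll": 0,"jaw": 2},{"dp": [15,-17,-44],"roll": 0,"jaw": 2},{"dp": [45,-51,-44],"roll": 0,"jaw": 2},{"dp": [80,-90,-44],"roll": 0,"jaw": 2},{"dp": [115,-130,-44],"roll": 0,"jaw": 2}]'

```text
time_s: 8.25
tcp_pos: [0.5198, -0.2452, 0.0748]
eef_rot: [180.0, 0.0, -173.8]
contact_force: [0.5, -0.5, -0.6]
gripper_width: 0.0094
gripper_force: 20.0
```

```bash
python3 go.py 442 -355.6 75 -173.7
```

```text
dp [  89.2 -101.4   -0.2] roll -0.002 deg -0.1 t 8.25 pos [ 0.5198 -0.2452  0.0748] [ 180.     0.  -173.8] F [ 0.5 -0.5 -0.6] w 0.009420026385259806 20.000886619091034 j6 -78
```

>>> send_rows --steps '[{"dp": [35,-40,0],"roll": 0,"jaw": 2},{"dp": [65,-74,0],"roll": 0,"jaw": 2},{"dp": [86,-97,0],"roll": 0,"jaw": 2},{"dp": [86,-97,0],"roll": 0,"jaw": 2},{"dp": [86,-97,0],"roll": 0,"jaw": 2}]'

```text
time_s: 8.88
tcp_pos: [0.446, -0.3497, 0.0747]
eef_rot: [180.0, 0.0, -173.9]
contact_force: [0.2, -0.2, -0.7]
gripper_width: 0.0096
gripper_force: 20.0
```

```bash
python3 go.py 442 -355.6 35.5 -173.7; python3 - <<'E'
from plant import r
from h import *
c=r.capture("top"); im=c["image"]
cv2.imwrite("pics/t4.png",np.hstack([cv2.resize(im[190:260,140:240],(400,280),interpolation=cv2.INTER_CUBIC),cv2.resize(im[190:290,340:480],(392,280))]))
m=((im.max(2)<75)*255).astype(np.uint8)
print(measure(c,m,(195,229),18,.016))
E
```

```text
dp [ 4.6 -5.4 39.2] roll -0.003 deg -0.2 t 8.875 pos [ 0.446  -0.3497  0.0747] [ 180.     0.  -173.9] F [ 0.2 -0.2 -0.7] w 0.009552862193684493 19.999637603759766 j6 -66
{'c': array([465.7, 173.8]), 'rc': array([465.6, 172.2]), 'size': array([58.2, 52.6]), 'yaw': 45.7}
```

View pics/t4.png

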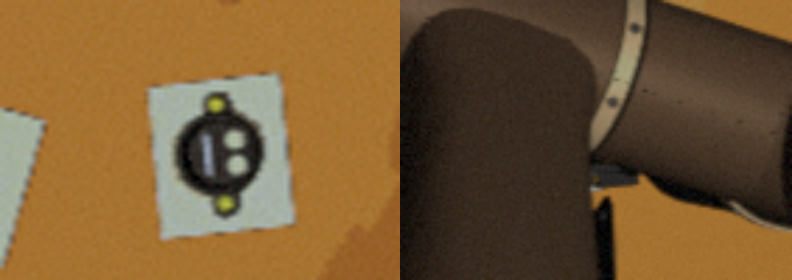

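The housing sits centred on its tile and aligned, with its ear holes along the tile's long axis (216,104)/(225,203). Now lowering the rotor.

>>> send_rows --steps '[{"dp": [4,-5,8],"roll": 0,"jaw": 2},{"dp": [4,-5,22],"roll": 0,"jaw": 2},{"dp": [4,-5,34],"roll": 0,"jaw": 2},{"dp": [4,-5,39],"roll": 0,"jaw": 2},{"dp": [4,-5,39],"roll": 0,"jaw": 2}]'

```text
time_s: 9.55
tcp_pos: [0.443, -0.3547, 0.035]
eef_rot: [180.0, -0.0, -173.8]
contact_force: [0.3, 0.3, -0.1]
gripper_width: 0.0094
gripper_force: 20.0
```

```bash
python3 go.py 442 -355.6 35.5 -173.7
```

```text
dp [ 1.1 -0.8 -0.5] roll -0.002 deg -0.1 t 9.55 pos [ 0.443  -0.3547  0.035 ] [ 180.    -0.  -173.8] F [ 0.3  0.3 -0.1] w 0.009402102801936594 19.998152554035187 j6 -65
```

>>> send_rows --steps '[{"dp": [1,-1,0.5],"roll": 0,"jaw": 15},{"dp": [1,-1,0.5],"roll": 0,"jaw": 40},{"dp": [1,-1,0.5],"roll": 0,"jaw": 60},{"dp": [1,-1,-30],"roll": 0,"jaw": 60},{"dp": [1,-1,-75],"roll": 0,"jaw": 60}]'

```text
time_s: 10.18
tcp_pos: [0.4413, -0.3556, 0.1103]
eef_rot: [179.9, -0.2, -173.8]
contact_force: [0.8, -0.6, 0.6]
gripper_width: 0.0477
gripper_force: 0.0
```

```bash
python3 go.py 650.8 64.3 110 -124
```

```text
dp [-2.535e+02  3.950e+02  1.000e-01] roll -0.87 deg -49.8 t 10.175 pos [ 0.4413 -0.3556  0.1103] [ 179.9   -0.2 -173.8] F [ 0.8 -0.6  0.6] w 0.047707076433170875 0.0 j6 -65
```

>>> send_rows --steps '[{"dp": [-25,40,0],"roll": -0.1,"jaw": 65},{"dp": [-58,90,0],"roll": -0.25,"jaw": 65},{"dp": [-90,140,0],"roll": -0.4,"jaw": 65},{"dp": [-122,190,0],"roll": -0.55,"jaw": 65},{"dp": [-154,240,0],"roll": -0.7,"jaw": 65}]'

```text
time_s: 10.8
tcp_pos: [0.5702, -0.099, 0.111]
eef_rot: [-180.0, 0.0, -133.4]
contact_force: [-0.2, -1.3, -0.1]
gripper_width: 0.0572
gripper_force: 0.0
```

```bash
python3 go.py 650.8 64.3 110 -124
```

```text
dp [-174.    53.7    1. ] roll -0.165 deg -9.4 t 10.8 pos [ 0.5702 -0.099   0.111 ] [-180.     0.  -133.4] F [-0.2 -1.3 -0.1] w 0.05724616245762191 0.0 j6 -53
```

>>> send_rows --steps '[{"dp": [-55,17,0],"roll": -0.08,"jaw": 65},{"dp": [-110,34,0],"roll": -0.16,"jaw": 65},{"dp": [-150,46,0],"roll": -0.16,"jaw": 65},{"dp": [-169,52,0],"roll": -0.16,"jaw": 65},{"dp": [-169,52,0],"roll": -0.16,"jaw": 65}]'

```text
time_s: 11.42
tcp_pos: [0.6488, 0.0581, 0.1102]
eef_rot: [180.0, -0.0, -124.5]
contact_force: [0.3, -0.9, -0.1]
gripper_width: 0.0567
gripper_force: 0.0
```

```bash
python3 go.py 650.8 64.3 17 -124; python3 - <<'E'
from plant import r
from h import *
w=r.capture("wrist")["image"]; c=r.capture("top"); im=c["image"]
cv2.imwrite("pics/t5.png",np.hstack([cv2.resize(im[200:270,360:460],(400,300),interpolation=cv2.INTER_CUBIC),cv2.resize(w,(400,300))]))
m=((im.max(2)<80)*255).astype(np.uint8)
print(measure(c,m,(407,238),18,.008))
E
```

```text
dp [-6.2  1.8 93.2] roll -0.008 deg -0.5 t 11.425 pos [0.6488 0.0581 0.1102] [ 180.    -0.  -124.5] F [ 0.3 -0.9 -0.1] w 0.05670545995272946 0.0 j6 -57
{'c': array([ 442.9, -356.4]), 'rc': array([ 442.8, -357. ]), 'size': array([44.7, 42. ]), 'yaw': -90.0}
```

View pics/t5.png

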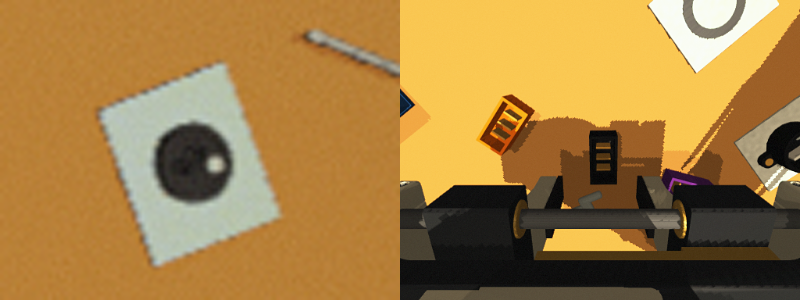

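The rotor sits upright and centred on its tile. The wrist view shows the shell (603,155 in the strip) aligned between the fingers. The purple piece clears them by about 18 mm according to the numbers.

>>> send_rows --steps '[{"dp": [-6,2,15],"roll": -0.008,"jaw": 65},{"dp": [-6,2,50],"roll": -0.008,"jaw": 65},{"dp": [-6,2,80],"roll": -0.008,"jaw": 65},{"dp": [-6,2,93],"roll": -0.008,"jaw": 65},{"dp": [-6,2,93],"roll": -0.008,"jaw": 65}]'

```text
time_s: 12.15
tcp_pos: [0.6501, 0.0628, 0.0168]
eef_rot: [180.0, -0.1, -124.1]
contact_force: [-0.2, 0.3, 0.2]
gripper_width: 0.057
gripper_force: 0.0
```

>>> send_rows --steps '[{"dp": [0,0,0],"roll": 0,"jaw": 40},{"dp": [0,0,0],"roll": 0,"jaw": 20},{"dp": [0,0,0],"roll": 0,"jaw": 10},{"dp": [0,0,0],"roll": 0,"jaw": 10},{"dp": [0,0,0],"roll": 0,"jaw": 10}]'

```text
time_s: 12.78
tcp_pos: [0.6506, 0.0635, 0.0181]
eef_rot: [-180.0, 0.0, -124.1]
contact_force: [-1.6, 0.8, 5.0]
gripper_width: 0.0299
gripper_force: 20.0
```

```bash
python3 go.py 451.8 340.3 75 -195.7
```

```text
dp [-117.9  319.7  -57. ] roll 1.25 deg 71.6 t 12.775 pos [0.6506 0.0635 0.0181] [-180.     0.  -124.1] F [-1.6  0.8  5. ] w 0.029933579553312748 20.000605881214142 j6 -57
```

>>> send_rows --steps '[{"dp": [0,0,-25],"roll": 0,"jaw": 10},{"dp": [0,0,-57],"roll": 0.1,"jaw": 10},{"dp": [-15,42,-60],"roll": 0.28,"jaw": 10},{"dp": [-34,93,-60],"roll": 0.46,"jaw": 10},{"dp": [-53,145,-60],"roll": 0.64,"jaw": 10}]'

```text
time_s: 13.4
tcp_pos: [0.5594, 0.1891, 0.0775]
eef_rot: [180.0, 0.0, -161.1]
contact_force: [0.2, 1.0, -0.1]
gripper_width: 0.0295
gripper_force: 20.0
```

```bash
python3 go.py 451.8 340.3 75 -195.7
```

```text
dp [ 52.7 178.    2.5] roll 0.605 deg 34.6 t 13.4 pos [0.5594 0.1891 0.0775] [ 180.     0.  -161.1] F [ 0.2  1.  -0.1] w 0.029546095840793114 19.991843104362488 j6 -109
```

>>> send_rows --steps '[{"dp": [15,50,0],"roll": 0.17,"jaw": 10},{"dp": [30,100,0],"roll": 0.34,"jaw": 10},{"dp": [44,148,0],"roll": 0.5,"jaw": 10},{"dp": [51,171,0],"roll": 0.58,"jaw": 10},{"dp": [51,171,0],"roll": 0.58,"jaw": 10}]'

```text
time_s: 14.02
tcp_pos: [0.4547, 0.334, 0.0775]
eef_rot: [180.0, -0.0, 166.2]
contact_force: [1.0, 0.0, -0.8]
gripper_width: 0.0299
gripper_force: 20.0
```

```bash
python3 go.py 451.8 340.3 22.5 -195.7
```

```text
dp [ 4.3  5.5 55. ] roll 0.034 deg 1.9 t 14.025 pos [0.4547 0.334  0.0775] [180.   -0.  166.2] F [ 1.   0.  -0.8] w 0.029903269937035112 20.000707805156708 j6 -160
```

>>> send_rows --steps '[{"dp": [4,5,10],"roll": 0.03,"jaw": 10},{"dp": [4,5,30],"roll": 0.03,"jaw": 10},{"dp": [4,5,46],"roll": 0.03,"jaw": 10},{"dp": [4,5,54.5],"roll": 0.03,"jaw": 10},{"dp": [4,5,54.5],"roll": 0.03,"jaw": 10}]'

```text
time_s: 14.65
tcp_pos: [0.4531, 0.3379, 0.0225]
eef_rot: [-179.9, -0.0, 164.4]
contact_force: [0.5, -1.0, 0.1]
gripper_width: 0.0299
gripper_force: 20.0
```

```bash
python3 go.py 451.8 340.3 22.5 -195.7
```

```text
dp [1.9 1.9 0. ] roll 0.001 deg 0.1 t 14.65 pos [0.4531 0.3379 0.0225] [-179.9   -0.   164.4] F [ 0.5 -1.   0.1] w 0.029865043479323422 19.9987131357193 j6 -162
```

>>> send_rows --steps '[{"dp": [1,1,0.5],"roll": 0,"jaw": 10},{"dp": [1,1,0.5],"roll": 0,"jaw": 30},{"dp": [1,1,0.5],"roll": 0,"jaw": 60},{"dp": [1,1,-25],"roll": 0,"jaw": 65},{"dp": [1,1,-75],"roll": 0,"jaw": 70}]'

```text
time_s: 15.28
tcp_pos: [0.4513, 0.3385, 0.0973]
eef_rot: [-179.8, -0.1, 164.4]
contact_force: [0.6, 1.2, -0.0]
gripper_width: 0.0543
gripper_force: 0.0
```

```bash
python3 go.py 644.5 -278.8 100 -173
```

```text
dp [-352.3 -542.5   -1.1] roll -0.395 deg -22.6 t 15.275 pos [0.4513 0.3385 0.0973] [-1.798e+02 -1.000e-01  1.644e+02] F [ 0.6  1.2 -0. ] w 0.054325744845646735 0.0 j6 -162
```

>>> send_rows --steps '[{"dp": [-30,-46,-5],"roll": -0.08,"jaw": 100},{"dp": [-62,-96,-5],"roll": -0.16,"jaw": 100},{"dp": [-94,-145,-5],"roll": -0.24,"jaw": 100},{"dp": [-126,-194,-5],"roll": -0.32,"jaw": 100},{"dp": [-158,-243,-5],"roll": -0.39,"jaw": 100}]'

```text
time_s: 15.9
tcp_pos: [0.5395, 0.0615, 0.1036]
eef_rot: [180.0, 0.1, -173.1]
contact_force: [1.1, 1.0, 0.2]
gripper_width: 0.0876
gripper_force: 0.0
```

```bash
python3 go.py 644.5 -278.8 100 -173
```

```text
dp [ -63.4 -350.4    3.5] roll -0.002 deg -0.1 t 15.9 pos [0.5395 0.0615 0.1036] [ 1.800e+02  1.000e-01 -1.731e+02] F [1.1 1.  0.2] w 0.08756762294020412 0.0 j6 -110
```

>>> send_rows --steps '[{"dp": [-10,-58,0],"roll": 0,"jaw": 100},{"dp": [-20,-116,0],"roll": 0,"jaw": 100},{"dp": [-31,-174,0],"roll": 0,"jaw": 100},{"dp": [-42,-232,0],"roll": 0,"jaw": 100},{"dp": [-52,-290,0],"roll": 0,"jaw": 100}]'

```text
time_s: 16.52
tcp_pos: [0.6251, -0.2208, 0.1033]
eef_rot: [-180.0, 0.0, -173.3]
contact_force: [0.9, 1.6, -1.0]
gripper_width: 0.0881
gripper_force: 0.0
```

```bash
python3 go.py 644.5 -278.8 100 -173
```

```text
dp [-12.4 -59.9   3.4] roll -0.005 deg -0.3 t 16.525 pos [ 0.6251 -0.2208  0.1033] [-180.     0.  -173.3] F [ 0.9  1.6 -1. ] w 0.08807156086303577 0.0 j6 -81
```

>>> send_rows --steps '[{"dp": [-7,-35,0],"roll": 0,"jaw": 100},{"dp": [-11,-54,0],"roll": 0,"jaw": 100},{"dp": [-11,-54,0],"roll": 0,"jaw": 100},{"dp": [-11,-54,0],"roll": 0,"jaw": 100}]'

```text
time_s: 17.02
tcp_pos: [0.6416, -0.2702, 0.1031]
eef_rot: [180.0, -0.0, -173.2]
contact_force: [-0.8, 0.8, 0.7]
gripper_width: 0.0878
gripper_force: 0.0
```

```bash
python3 go.py 644.5 -278.8 16.5 -173; python3 - <<'E'
from plant import r
from h import *
w=r.capture("wrist")["image"]; c=r.capture("top"); im=c["image"]
cv2.imwrite("pics/t6.png",np.hstack([cv2.resize(im[195:270,90:220],(440,300),interpolation=cv2.INTER_CUBIC),cv2.resize(w,(360,300))]))
m=((im.max(2)<80)*255).astype(np.uint8)
print(measure(c,m,(130,234),20,.017))
E
```

```text
dp [-1.9 -9.  86.6] roll -0.004 deg -0.2 t 17.025 pos [ 0.6416 -0.2702  0.1031] [ 180.    -0.  -173.2] F [-0.8  0.8  0.7] w 0.08779372511675021 0.0 j6 -76
{'c': array([454.2, 338. ]), 'rc': array([454.6, 338.2]), 'size': array([57.7, 35.7]), 'yaw': -14.8}
```

View pics/t6.png

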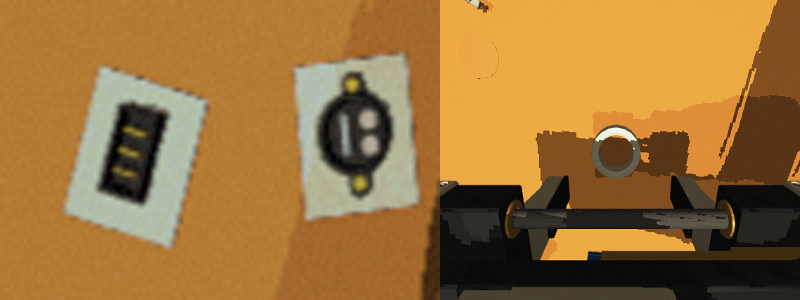

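The shell and housing sit well on their tiles; the shell is about 3 mm off centre and 1° off in yaw. The ring (615,150 in the strip) lies between the fingers.

>>> send_rows --steps '[{"dp": [-2,-8,12],"roll": 0,"jaw": 100},{"dp": [-2,-8,45],"roll": 0,"jaw": 100},{"dp": [-2,-8,72],"roll": 0,"jaw": 100},{"dp": [-2,-8,86.5],"roll": 0,"jaw": 100},{"dp": [-2,-8,86.5],"roll": 0,"jaw": 100}]'

```text
time_s: 17.75
tcp_pos: [0.6447, -0.2788, 0.016]
eef_rot: [-180.0, -0.1, -173.2]
contact_force: [0.9, 0.1, 1.2]
gripper_width: 0.0878
gripper_force: 0.0
```

>>> send_rows --steps '[{"dp": [0,0,0],"roll": 0,"jaw": 80},{"dp": [0,0,0],"roll": 0,"jaw": 65},{"dp": [0,0,0],"roll": 0,"jaw": 50},{"dp": [0,0,0],"roll": 0,"jaw": 50},{"dp": [0,0,0],"roll": 0,"jaw": 50}]'

```text
time_s: 18.38
tcp_pos: [0.6449, -0.2789, 0.0168]
eef_rot: [-180.0, 0.0, -173.3]
contact_force: [-0.0, 1.2, 1.8]
gripper_width: 0.0597
gripper_force: 20.0
```

```bash
python3 go.py 475.8 -2.7 75 -173
```

```text
dp [135.5 294.1 -58.2] roll -0.005 deg -0.3 t 18.375 pos [ 0.6449 -0.2789  0.0168] [-180.     0.  -173.3] F [-0.   1.2  1.8] w 0.059664481057430246 20.00022792373784 j6 -76
```

>>> send_rows --steps '[{"dp": [0,0,-25],"roll": 0,"jaw": 50},{"dp": [10,20,-58],"roll": 0,"jaw": 50},{"dp": [30,66,-58],"roll": 0,"jaw": 50},{"dp": [54,117,-58],"roll": 0,"jaw": 50},{"dp": [77,168,-58],"roll": 0,"jaw": 50}]'

```text
time_s: 19.0
tcp_pos: [0.5476, -0.12, 0.0745]
eef_rot: [180.0, 0.0, -173.3]
contact_force: [0.7, 1.3, -0.4]
gripper_width: 0.0595
gripper_force: 20.0
```

```bash
python3 go.py 475.8 -2.7 75 -173
```

```text
dp [ 57.6 124.8  -0.5] roll -0.005 deg -0.3 t 19.0 pos [ 0.5476 -0.12    0.0745] [ 180.     0.  -173.3] F [ 0.7  1.3 -0.4] w 0.059487023426496324 19.99854648252949 j6 -91
```

>>> send_rows --steps '[{"dp": [22,48,0],"roll": 0,"jaw": 50},{"dp": [42,91,0],"roll": 0,"jaw": 50},{"dp": [55,119,0],"roll": 0,"jaw": 50},{"dp": [55,119,0],"roll": 0,"jaw": 50},{"dp": [55,119,10],"roll": 0,"jaw": 50}]'

```text
time_s: 19.62
tcp_pos: [0.4811, -0.0091, 0.065]
eef_rot: [180.0, 0.1, -173.2]
contact_force: [0.4, -0.5, -0.2]
gripper_width: 0.0598
gripper_force: 20.0
```

```bash
python3 go.py 475.8 -2.7 21.3 -173
```

```text
dp [ 4.6  6.9 43.7] roll -0.004 deg -0.2 t 19.625 pos [ 0.4811 -0.0091  0.065 ] [ 1.800e+02  1.000e-01 -1.732e+02] F [ 0.4 -0.5 -0.2] w 0.059759678683804184 19.999695889418945 j6 -106
```

>>> send_rows --steps '[{"dp": [4,6,8],"roll": 0,"jaw": 50},{"dp": [4,6,25],"roll": 0,"jaw": 50},{"dp": [4,6,38],"roll": 0,"jaw": 50},{"dp": [4,6,43],"roll": 0,"jaw": 50},{"dp": [4,6,43],"roll": 0,"jaw": 50}]'

```text
time_s: 20.25
tcp_pos: [0.4753, -0.0041, 0.0211]
eef_rot: [-180.0, -0.1, -173.3]
contact_force: [-0.6, 0.1, -0.5]
gripper_width: 0.0599
gripper_force: 20.0
```

```bash
python3 go.py 475.8 -2.7 21.3 -173
```

```text
dp [-0.7  1.3 -0.2] roll -0.005 deg -0.3 t 20.25 pos [ 0.4753 -0.0041  0.0211] [-1.800e+02 -1.000e-01 -1.733e+02] F [-0.6  0.1 -0.5] w 0.059887736549598086 19.999738472979516 j6 -107
```

Release, rise, and move clear to see everything.

>>> send_rows --steps '[{"dp": [0,1,0],"roll": 0,"jaw": 60},{"dp": [0,1,0],"roll": 0,"jaw": 80},{"dp": [0,1,0],"roll": 0,"jaw": 95},{"dp": [0,1,0],"roll": 0,"jaw": 95},{"dp": [0,1,-40],"roll": 0,"jaw": 95}]'

```text
time_s: 20.88
tcp_pos: [0.4733, -0.0035, 0.0599]
eef_rot: [-179.9, -0.3, -173.3]
contact_force: [2.1, 0.8, 0.9]
gripper_width: 0.0829
gripper_force: 0.0
```

>>> send_rows --steps '[{"dp": [0,0,-50],"roll": 0,"jaw": 95},{"dp": [0,-60,-110],"roll": 0,"jaw": 95},{"dp": [0,-120,-130],"roll": 0,"jaw": 95},{"dp": [0,-180,-130],"roll": 0,"jaw": 95},{"dp": [0,-240,-130],"roll": 0,"jaw": 95}]'

```text
time_s: 21.5
tcp_pos: [0.5022, -0.2284, 0.1926]
eef_rot: [-180.0, 0.2, -173.2]
contact_force: [2.2, 1.1, 0.3]
gripper_width: 0.0833
gripper_force: 0.0
```

>>> send_rows --steps '[{"dp": [30,-50,0],"roll": 0,"jaw": 95},{"dp": [60,-100,0],"roll": 0,"jaw": 95},{"dp": [90,-150,0],"roll": 0,"jaw": 95},{"dp": [120,-200,0],"roll": 0,"jaw": 95},{"dp": [120,-200,0],"roll": 0,"jaw": 95}]'

```text
time_s: 22.12
tcp_pos: [0.4037, -0.4421, 0.1906]
eef_rot: [180.0, -0.1, -173.5]
contact_force: [0.3, 0.5, -0.4]
gripper_width: 0.0836
gripper_force: 0.0
```

```bash
python3 - <<'E'
from plant import r
from h import *
s=r.capture("scene")["image"]; c=r.capture("top"); im=c["image"]
cv2.imwrite("pics/t7.png",np.hstack([cv2.resize(im[60:280,90:440],(500,314),interpolation=cv2.INTER_CUBIC),cv2.resize(s[80:290,100:300],(300,314))]))
t=dict(np.load("pics/top0.npz"))
k=comp(((im.min(2)>95)*255).astype(np.uint8),(266,225),32)
hsv=cv2.cvtColor(im,cv2.COLOR_BGR2HSV); print(r.get_state()["tcp_pos"],hsv[225,253:281,1],hsv[225,253:281,2])
E
```

```text
[ 0.40521853 -0.43961327  0.19078822] [43 24 25 42 22 10 23 29 24 19 19 28 38 41 41 43 40 44 43 43 44 35 18 18
 13 20 48 45] [118  96 152 175 164 151 157 160 160 161 162 156 155 154 156 149 154 158
 154 153 139  96 126 160 158 141 144 152]
```

View pics/t7.png

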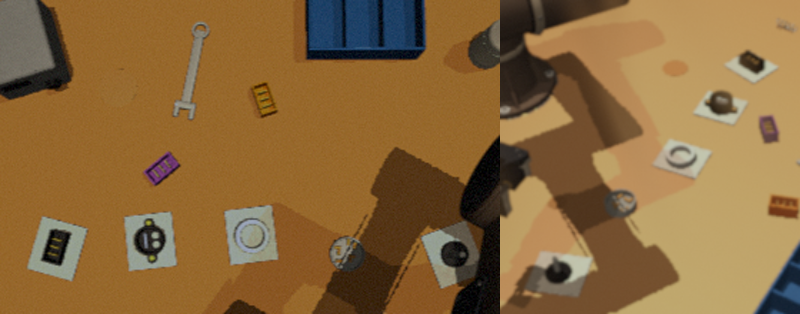

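All four parts stand upright on their tiles, with the ring centred on its tile at (251,236). The arm is clear, at 0.19 m height. Handing in.

>>> send_rows --steps '[{"dp": [0,0,0],"roll": 0,"jaw": 95},{"dp": [0,0,0],"roll": 0,"jaw": 95},{"dp": [0,0,0],"roll": 0,"jaw": 95}]'

```text
time_s: 22.6
tcp_pos: [0.4065, -0.4385, 0.1914]
eef_rot: [-180.0, 0.0, -173.2]
contact_force: [-0.4, 0.4, -0.5]
gripper_width: 0.0833
gripper_force: 0.0
```

```bash
python3 -c "
from plant import r
print(r.close_job())"
```

```text
the job is handed in; nothing more can be done
None
```

The job is handed in at 22.6 s: the camera shows all four parts lying upright on their tiles, measured within about 4 mm of centre for the housing, rotor and shell (the ring judged by eye), the housing and shell lined up with their silhouettes, and the arm clear; no verdict came back.

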